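Load the rocker level and set its click timer to seven

ROBOT

A 6-joint arm with a two-finger parallel gripper is mounted at the origin on a cart in front of the work surface, level with it; the furniture and walls round the work are solid. World frame = base frame: x ahead of the robot, y to its left, z up, the work surface at z = 0. Lengths are in mm, angles in rad, forces in N, time in s.
With the tool pointing down it reaches from about 275 to 750 mm from the base axis. Payload 10.2 kg.
Tool frame: the origin (TCP) lies midway between the tips of the shut fingers; the grasp point (between the pads) lies 19 mm behind it; z points along the fingers, y is the direction in which the jaws open and shut (so a half turn about z gives the same grasp; the last joint's range is limited). The gripper opens to 85 mm and grips with 20 to 120 N. Pads are 22 mm wide; open, the fingers measure 114 mm over their backs; the gripper's body (76 mm by 85 mm) begins 54 mm behind the grasp point. The pads swing forward as they close: fully open they stand 13 mm farther back than shut.
Start: joints at [-1.458, 0.313, 1.498, -0, 1.331, -0.223], TCP at [172.988, -495.688, 231.294] pointing down, gripper open.
Joint ranges: [-2.94, 2.94], [-0.97, 2.17], [0.19, 2.56], [-1.23, 4.37], [0.02, 3.11], [-2.88, 2.88]. Speed limits (rad/s): [2.39, 2.39, 3.01, 3.14, 3.14, 3.14].

INTERFACE

Orientations are given as a unit quaternion [w, x, y, z].
In Python, from rig import sense, optics, ctrl gives the robot as it stands.
- The arm moves only by the tool play_rows, never from a script. Its argument "plan" is a list of rows, each a list of 7 numbers: the shift along the world's x, y, z in mm, then the turn, a rotation vector about the world's x, y, z in rad, then the opening, from -1 (shut) to 1 (fully open), so that 0 is half open. A call has 1 to 5 rows; each row shifts and turns the pose as measured when the row begins; what a row does not reach is not made up. A row lasts 1/12 s, in which the tool goes at most 41.7 mm and 7.16 degrees, less where a joint would pass 70% of its speed; a pose out of reach is approached as far as the arm can. A call is refused whole if a number of a shift passes 41.7 or a number of a turn 0.125, either way. A call with a gripper value outside its range is refused whole. The fingers move at their own pace and stop on an object; "grip_force" is the grip in N (left out, the last holds). Time passes only in rows, so rows that do not move let the fingers close. It gives the time, the measured TCP pose, the force and the opening at its end, in the units of the state.
- sense(): the state, without advancing time (a new reading comes with each control period).
- optics.capture(name): name is "scene" or "top" or "wrist"; returns a dict with "img" (384x512x3 uint8, blue, green, red), "fx", "fy", "cx", "cy" (pixels), "world_to_cam" (4x4, takes a point from world to camera coordinates). Camera axes: x right, y up, looking along -z (the intrinsics and any distortion apply to the point x, -y, -z); pixel columns grow to the right and rows downward; lengths in mm; the calibration is good to about 2 mm. A picture is of the moment at which its call begins. There is no depth.
- ctrl.finish_job(): hands the job in, once; it reports no verdict.
The state is a dict: "time_s": time; "joints": joint angles; "dq": joint speeds; "tau": joint torques, N m; "eef_pos": TCP position; "ee_rot": TCP orientation; "force": force on the tool from outside, world axes, zero at the start; "wrist_torque": the same for the moment, N m; "grip_width": opening from 0.0 (shut) to 1.0 (fully open).
Only numpy, scipy, OpenCV 4.12 (cv2) and the standard library are available. Lean on these libraries where they do the work, as an engineer would, in place of code of your own. Each camera call takes 0.05 s, during which the arm holds its last target. There are 200 camera calls.

TASK

Load the two tall manifold blocks (not the short one) upright into the two nests of the rocker, one at each end, fully down and centred, so that its pivoting tray stays level. Then turn the timer dial clockwise to 7, the seventh click from its zero mark, without going past it. Do not disturb the short block or the loose things lying around.

Things in the scene. Friction and masses are not known exactly. Their poses are not given: they have to be found in the camera images.
- block_racked: Tall aluminium manifold block, 56 (its x) x 40 (its y) x 45 mm high, 0.25 kg, two dark ports in its top; origin at the centre of its underside, z up. It stands in one of the rack's two slots, its x along the slot. The slot's walls, 5 mm off its long sides, reach 3 mm above its top, so there it can only be gripped across its 56 mm length; the slot's ends are open.
- block_open: A second block, the same in every way, standing in the open in front of the rocker, at any yaw within about 45 degrees; origin at the centre of its underside, z up.
- block_short: Block of the same outline (56 x 40 mm) but only 22 mm high, in the rack's other slot; it is not wanted. Origin at the centre of its underside.
- rack: Fixed steel rack, 60 (its x) x 114 (its y) x 52 mm high: a 4 mm floor and three walls 48 mm long, 5 mm thick, at y = -52, 0 and 52 mm, making two slots along its x, open at both ends and on top; origin at the centre of its underside. It stands left or right of the rocker, the timer on the other side.
- board: Fixed plywood work board on legs, bridging the valves that fill the bench; its flat top, 120 mm above the bench (z = 0.12 m), reaches from x = 0.24 to 0.83 and y = -0.46 to 0.46 m and carries everything here. Origin under its middle, on the bench.
- rocker: Fixed pedestal of the rocker, base plate 130 (its x) x 150 (its y) mm, with two cheeks (at x = +-36 mm, 34 mm wide, 66 mm high) that carry the tray's pivot, which runs along its x, 55 mm above the board. Origin at the centre of its underside. It stands in the middle.
- tray (a joint): Tilt of the rocker's pivoting tray about the rocker's x axis, rad; 0 is level, + lifts the nest at +y; stops at +-0.08. A weak spring holds the empty tray level; one block alone tips it to the stop. The tray is 44 mm wide and 256 mm long (along the rocker's y).
- nest_left (a point): Centre of the floor of the nest at the +y end of the tray, 85 mm from the pivot, about 67 mm above the board; axes are the tray's and tilt with it (x across, y along, z up). A block sits with its 56 mm length along y, between two end plates 62 mm apart, 30 mm wide, 41 mm high, flared at the top; so when put in it can only be gripped across its 40 mm width, where the nest is open.
- nest_right (a point): The same for the nest at the -y end.
- timer: Fixed timer box, 110 (its x) x 120 (its y) x 55 mm high, with the dial in the middle of its top and ten scale ticks round it (the thick, longest one is zero; the fifth after it is longer); origin at the centre of its underside.
- dial (a joint): Turn of the dial, rad, clockwise from above counted positive. 0 is the stop at the zero tick; it clicks into a detent every 30 degrees (0.5236 rad), up to 9 at the other stop. Starts at one of the clicks 1 to 3. Between clicks it snaps to the nearest one when let go; a click takes about 0.08 N m.
- dial_grip (a point): On the dial's axis, at the height to grip: the middle of its bar grip, 50 mm long, 14 mm wide, whose top is 11 mm above this point and foot 14 mm below it (there a round skirt 58 mm across). Turns with the dial: its x axis runs along the bar to the pointer end, z up.
- dial_pointer (a point): Tip of the dial's pointer (white line) at the end of the bar, 25 mm from the axis, at the bar's top.
- grease_tub: Bystander, loose: grease tub, round, 66 mm across, 42 mm high; origin at the centre of its underside.
- oil_bottle: Bystander, loose: oil dropper bottle, standing, 37 mm across, 126 mm high; origin at the centre of its underside.
- spare_ring_1: Bystander, loose: ring plate, 71 mm across, 12 mm high; origin at the centre of its underside.
- paint_marker: Bystander, loose: paint marker lying along its y axis, 128 mm long, 13 mm thick; origin at the centre of its underside.
- t_bolt_1: Bystander, loose: bolt lying along its y axis, 35 mm long, 13 mm thick; origin at the centre of its underside.

How it is judged:
By the outcome, as a careful person would: the job done as asked, in the order asked, and still so for the second after the job is handed in, with the robot touching nothing.
It also fails if it takes over 72 s, if anything falls off the work surface, if the arm or the gripper's body presses on something with over 40 N, if the wrist force passes 120 N, or if a joint passes its speed limit or range.

## Working session

There is one attempt and no reset: what is moved stays moved. The work goes in short steps, Python scripts to look and compute and a tool call to move; the robot and the scene stay as the last step left them, time stands still between calls to the robot, and variables do not carry over. Pictures are saved under pics/ and viewed, about 8 in all and at most 12, crops included, and the job is handed in when it is done.

Besides the shell and the picture viewer there is one more tool, called after ">>>" in YAML: its name, and indented under it one key for each argument. play_rows: Moves the arm, as the interface text tells. Its arguments: {"type":"object","properties":{"plan":{"type":"array"},"grip_force":{"type":"number"}},"required":["plan"]}

```bash
ls; mkdir -p pics; cat > h.py <<'E'
import numpy as np, cv2, json
from rig import sense, optics, ctrl
def cap(n,f):
    d=optics.capture(n); cv2.imwrite(f'pics/{f}.png',d['img'])
    np.savez(f'pics/{f}.npz',**{k:d[k] for k in d}); return d
def load(f): return np.load(f'pics/{f}.npz')
def px2w(d,u,v,z):
    M=np.array(d['world_to_cam']); R=M[:3,:3]; t=M[:3,3]
    r=R.T@np.array([(u-d['cx'])/d['fx'],-(v-d['cy'])/d['fy'],-1.]); c=-R.T@t
    return c+r*(z-c[2])/r[2]
def w2px(d,p):
    M=np.array(d['world_to_cam']); q=M[:3,:3]@np.array(p,float)+M[:3,3]
    return np.array([d['cx']+d['fx']*q[0]/-q[2], d['cy']+d['fy']*q[1]/q[2]])
E
python3 - <<'E'
from h import *
for n in ('top','scene'):
    d=cap(n,n+'0'); print(n,[k for k in d],d['fx'],d['fy'],d['cx'],d['cy'],np.round(d['world_to_cam'],3).tolist())
a=cv2.resize(load('top0')['img'],(800,600),interpolation=cv2.INTER_CUBIC); cv2.imwrite('pics/top0b.png',a)
print(sense())
E
```

```text
pics
top ['img', 'fx', 'fy', 'cx', 'cy', 'world_to_cam'] 386.577195584 386.577195584 260.177809993013 192.2507146481933 [[0.009, -1.0, -0.01, -5.95], [0.995, 0.008, 0.101, -524.118], [-0.101, -0.011, 0.995, -1060.75], [0.0, 0.0, 0.0, 1.0]]
scene ['img', 'fx', 'fy', 'cx', 'cy', 'world_to_cam'] 374.2582948526546 374.2582948526546 258.6757842716757 192.00182841202712 [[-0.507, -0.862, -0.02, 266.78], [0.378, -0.243, 0.893, -313.04], [-0.775, 0.445, 0.449, -825.0], [0.0, 0.0, 0.0, 1.0]]
{'time_s': 0.1, 'joints': array([-1.45839794e+00,  3.13368881e-01,  1.49835991e+00,  3.74871068e-05,
        1.33097619e+00, -2.23410720e-01]), 'dq': array([-2.79643641e-04, -2.64708154e-03, -1.74835105e-03,  2.10755469e-04,
       -5.98357369e-04, -4.33958598e-05]), 'tau': array([ 3.14125726e-03, -4.12898505e+01, -2.60141873e+01, -1.34034763e-04,
        3.05221372e-03,  7.62376573e-06]), 'eef_pos': array([ 172.97157993, -495.4519789 ,  230.80562832]), 'ee_rot': array([-5.54296581e-04,  9.85937708e-01,  1.67112315e-01,  4.90312407e-05]), 'force': array([-6.45635634e-05, -9.57304009e-01, -1.21741297e+00]), 'wrist_torque': array([-0.03866444, -0.03986639, -0.06110668]), 'grip_width': 0.9990947746973491}
```

View pics/top0b.png

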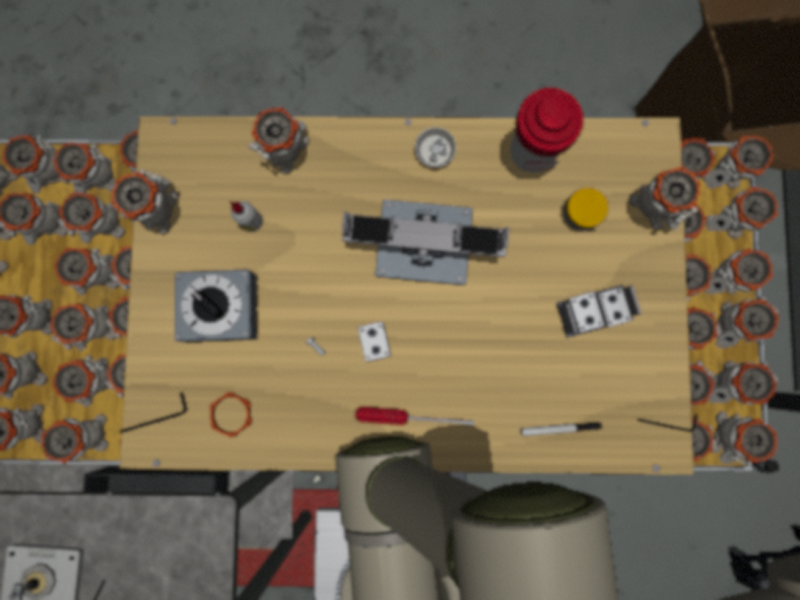

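View pics/scene0.png

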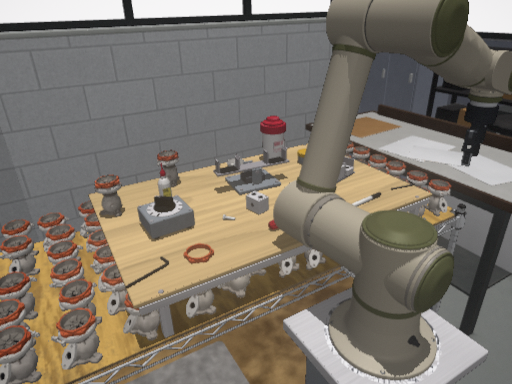

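The top view (scale 1.5625) shows the timer at left (215,305), the open block at (375,341), the rocker in the middle (425,235) and the rack at right (598,310). I'll enlarge these.

```bash
python3 - <<'E'
from h import *
im=load('top0')['img']
# crops 100x75 x4
cs=[(90,155),(205,195),(345,170),(215,120)]  # x0,y0
t=[]
for x,y in cs: 
    w,h=(114,85) if (x,y)==(215,120) else (80,60)
    t.append(cv2.resize(im[y:y+h,x:x+w],(400,300) if w==80 else (400,298),interpolation=cv2.INTER_CUBIC))
t[3]=cv2.copyMakeBorder(t[3],0,300-t[3].shape[0],0,0,cv2.BORDER_CONSTANT)
o=np.vstack([np.hstack(t[:2]),np.hstack(t[2:])]); 
for k in range(0,800,50): cv2.line(o,(k,0),(k,4),(0,0,255)); cv2.line(o,(0,k),(4,k),(0,0,255))
cv2.imwrite('pics/c1.png',o)
d=load('top0')
for u,v in [(136,116),(681,117),(691,473),(121,466)]:
    print(px2w(d,u/1.5625,v/1.5625,120).round(1))
E
```

```text
[827.  461.5 120. ]
[ 829.7 -463.5  120. ]
[ 242.2 -457.6  120. ]
[243.5 454.  120. ]
```

View pics/c1.png

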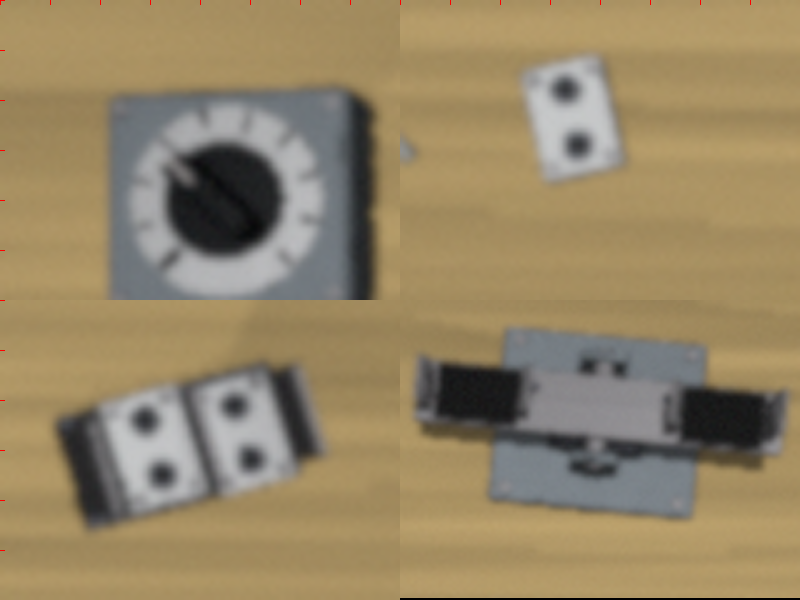

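```bash
cat > est.py <<'E'
from h import *
d=load('top0')
cs=dict(t=(90,155,0,0,5),o=(205,195,400,0,5),r=(345,170,0,300,5),k=(215,120,400,300,400/114))
def P(c,u,v,z):
    x,y,ox,oy,s=cs[c]; return px2w(d,x+(u-ox+.5)/s-.5,y+(v-oy+.5)/s-.5,z)
def yaw(a,b): return np.degrees(np.arctan2(b[1]-a[1],b[0]-a[0]))
a,b=P('o',578,145,165),P('o',566,89,165); print('open',(a+b)/2,yaw(a,b),np.linalg.norm(a-b))
a,b=P('r',162,474,169),P('r',145,420,169); print('racked',(a+b)/2,yaw(a,b),np.linalg.norm(a-b))
a,b=P('r',251,458,146),P('r',235,405,146); print('short',(a+b)/2,yaw(a,b),np.linalg.norm(a-b))
c=np.array([P('o',*p,165) for p in [(524,70),(600,55),(624,165),(546,184)]]);print('open corners',c.mean(0),np.linalg.norm(c[1]-c[0]),np.linalg.norm(c[2]-c[1]))
# rocker base corners z~? base plate thin
c=np.array([P('k',*p,126) for p in [(503,328),(707,344),(692,518),(488,498)]]);print('rocker',c.mean(0),np.linalg.norm(c[1]-c[0]),yaw(c[1],c[0])-90, yaw(c[2],c[1]))
a,b=P('k',480,391,187),P('k',724,417,187);print('nests L,R',a,b,np.linalg.norm(a-b),yaw(b,a)-90)
c=P('t',224,199,190);print('dial',c)
print('zero,ptr', yaw(c,P('t',172,260,175)),yaw(c,P('t',165,155,201)))
E
python3 est.py
```

```text
open [446.60426641  48.02085698 165.        ] 12.931189374177427 27.911901561201905
racked [ 495.39980075 -283.07885322  169.        ] 16.29513699970832 27.38090399297327
short [ 505.49605611 -334.31744133  146.        ] 15.34192733474254 27.439138229606996
open corners [445.94257617  47.28732484 165.        ] 37.85147855637347 54.87624969015616
rocker [612.77062866 -29.41584069 126.        ] 151.35601198775078 -4.226376588867211 -4.936895743762274
nests L,R [621.24785204  52.9006696  187.        ] [ 604.13838676 -115.59267428  187.        ] 169.35979668924554 -5.798160793966957
dial [499.9927148  297.76056613 190.        ]
zero,ptr 134.38216894910067 52.00309118938854
```

>>> play_rows:
  plan:
    - [18, 36, 8, 0, 0, -0.055, 1]
    - [18, 36, 8, 0, 0, -0.055, 1]
    - [18, 36, 8, 0, 0, 0, 1]
    - [18, 36, 8, 0, 0, 0, 1]
    - [18, 36, 8, 0, 0, 0, 1]

```text
time_s: 0.52
eef_pos: [260.7, -313.2, 266.5]
ee_rot: [-0.005, 0.994, 0.105, -0.001]
force: [1.5, -0.1, 0.2]
grip_width: 0.999
```

>>> play_rows:
  plan:
    - [18, 36, 8, 0, 0, 0, 1]
    - [18, 36, 8, 0, 0, 0, 1]
    - [18, 36, 8, 0, 0, 0, 1]
    - [18, 36, 8, 0, 0, 0, 1]
    - [18, 36, 8, 0, 0, 0, 1]

```text
time_s: 0.93
eef_pos: [349.0, -128.7, 306.5]
ee_rot: [-0.005, 0.995, 0.104, -0.001]
force: [0.5, -1.1, 0.1]
grip_width: 1.002
```

>>> play_rows:
  plan:
    - [19, 35, 0, 0, 0, 0, 1]
    - [19, 35, 0, 0, 0, 0, 1]
    - [19, 35, 0, 0, 0, 0, 1]
    - [19, 35, 0, 0, 0, 0, 1]
    - [19, 35, 0, 0, 0, 0.015, 1]

```text
time_s: 1.35
eef_pos: [445.6, 56.3, 308.5]
ee_rot: [-0.004, 0.994, 0.111, 0.001]
force: [0.1, -1.1, -0.5]
grip_width: 0.995
```

```bash
python3 - <<'E'
from h import *
d=cap('wrist','w1'); M=d['world_to_cam']; s=sense(); print(s['eef_pos'],s['ee_rot'],M[:3,:3].round(3).tolist(),-M[:3,:3].T@M[:3,3],d['fx'])
E
```

```text
[447.25232392  61.62087078 308.00193989] [-0.00554628  0.9934457   0.11416165  0.00141549] [[0.22, -0.976, -0.009], [0.927, 0.212, -0.311], [0.305, 0.06, 0.95]] [524.31743855  73.29983901 450.74918234] 294.6306930191111
```

View pics/w1.png

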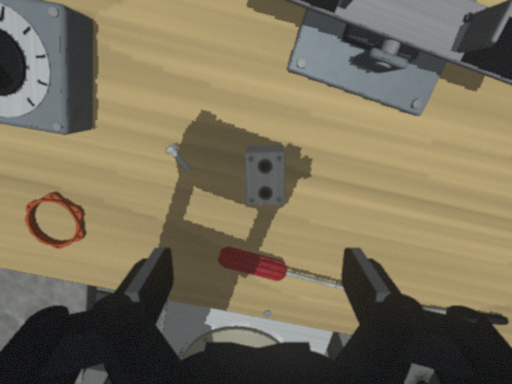

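The wrist view shows the open block with its ports at (265,166) and (265,192), the bolt at (177,155), and the tray with its right nest's end plate at top right.

```bash
python3 - <<'E'
from h import *
d=load('w1')
a,b=px2w(d,265,192.5,165),px2w(d,265,166,165); print(a,b,(a+b)/2,np.linalg.norm(a-b),np.degrees(np.arctan2(*(b-a)[1::-1])))
c=np.array([px2w(d,u,v,165) for u,v in [(246,148),(283,147),(284,205),(248,205)]]);print(c.mean(0),np.linalg.norm(c[1]-c[0]),np.linalg.norm(c[2]-c[1]))
print(px2w(d,177,152,126))
s=sense();print(s['eef_pos'],s['time_s'])
E
```

```text
[433.55384055  47.20171317 165.        ] [460.50523009  53.5087741  165.        ] [447.02953532  50.35524364 165.        ] 27.679530619227567 13.171120218616815
[449.41161911  50.64636458 165.        ] 35.98270207790034 60.21774753967889
[445.5968289  149.96751486 126.        ]
[447.25232392  61.62087078 308.00193989] 1.4
```

>>> play_rows:
  plan:
    - [0, -6, -30, 0, 0, 0, 1]
    - [0, -6, -30, 0, 0, 0, 1]
    - [0, 0, -35, 0, 0, 0, 1]
    - [0, 0, -30, 0, 0, 0, 1]
    - [0, 0, -20, 0, 0, 0, 1]

```text
time_s: 1.82
eef_pos: [448.7, 54.4, 160.4]
ee_rot: [-0.005, 0.993, 0.12, 0.006]
force: [0.1, -0.4, 0.7]
grip_width: 0.998
```

>>> play_rows:
  plan:
    - [0, 0, 0, 0, 0, 0, 1]

```text
time_s: 1.9
eef_pos: [446.6, 54.6, 156.8]
ee_rot: [-0.006, 0.993, 0.12, 0.002]
force: [-0.6, 0.6, -0.1]
grip_width: 0.995
```

>>> play_rows:
  plan:
    - [0, -4, -14, 0, 0, 0, 1]
    - [0, -2, -12, 0, 0, -0.012, 1]
    - [0, 0, 0, 0, 0, 0, 1]

```text
time_s: 2.15
eef_pos: [446.9, 48.4, 131.5]
ee_rot: [-0.006, 0.993, 0.114, 0.002]
force: [0.3, 1.0, -0.2]
grip_width: 1.003
```

>>> play_rows:
  plan:
    - [0, 0, 0, 0, 0, 0, -1]
    - [0, 0, 0, 0, 0, 0, -1]
    - [0, 0, 0, 0, 0, 0, -1]
    - [0, 0, 0, 0, 0, 0, -1]
    - [0, 0, 0, 0, 0, 0, -1]
  grip_force: 50

```text
time_s: 2.57
eef_pos: [449.0, 48.3, 136.4]
ee_rot: [-0.005, 0.993, 0.114, 0.005]
force: [0.1, -0.4, -3.0]
grip_width: 0.463
```

>>> play_rows:
  plan:
    - [0, 0, 30, 0, 0, 0, -1]
    - [0, -6, 38, 0, 0, 0, -1]
    - [0, -12, 38, 0, 0, 0, -1]
    - [0, -12, 38, 0, 0, 0, -1]
    - [0, -10, 25, 0, 0, 0, -1]

```text
time_s: 2.98
eef_pos: [443.4, 9.6, 307.5]
ee_rot: [-0.007, 0.993, 0.116, -0.002]
force: [0.8, 0.7, -2.4]
grip_width: 0.458
```

```bash
python3 - <<'E'
from h import *
optics.capture('wrist')
d=cap('wrist','w2'); s=sense(); print(s['eef_pos'],s['ee_rot'],s['grip_width'],s['joints'])
cv2.imwrite('pics/w2b.png',cv2.resize(d['img'],(800,600),interpolation=cv2.INTER_CUBIC))
E
```

```text
[444.57218688   8.82573055 308.03461007] [-6.13340366e-03  9.93288147e-01  1.15503408e-01 -2.72687623e-05] 0.45570801988587467 [-0.25158107  0.08502215  1.57763574  0.01147266  1.4833971   1.08666038]
```

View pics/w2b.png

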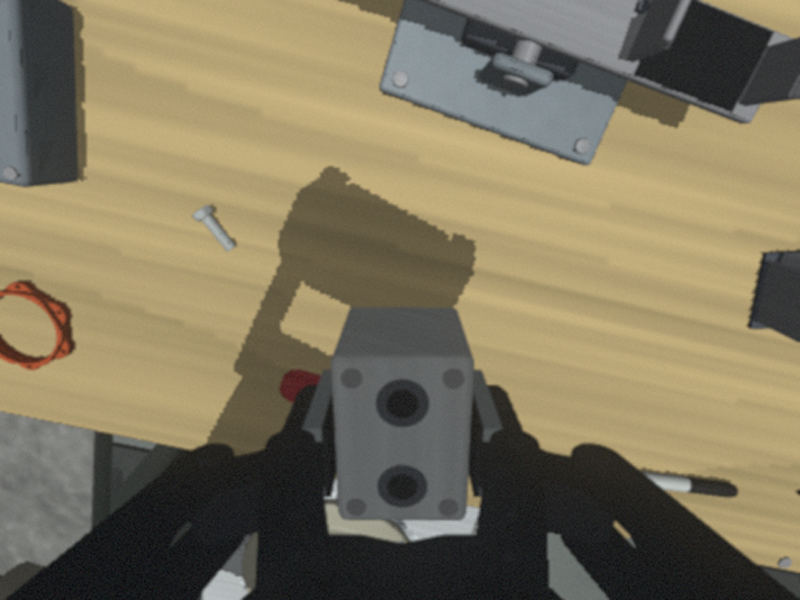

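```bash
python3 - <<'E'
from h import *
d=load('w2'); P=lambda u,v,z: px2w(d,(u+.5)*.64-.5,(v+.5)*.64-.5,z)
M=d['world_to_cam']; 
a,b=P(636,72,187),P(738,108,187); print('pad near',a,b,np.linalg.norm(a-b))
a,b=P(694,5,187),P(770,35,187); print('pad far',a,b)
n=np.array([604.1,-115.6,187]); print('pred nestR', (w2px(d,n)+.5)/.64)
q=P(403,402,337),P(403,487,337); print('ports',q,np.linalg.norm(q[0]-q[1]))
c=np.mean([P(u,v,337) for u,v in [(335,354),(468,356),(467,520),(341,518)]],0);print('blk c',c)
print('bolts',P(400,79,128),P(583,146,128))
E
```

```text
pad near [587.97928888 -81.66703199 187.        ] [ 584.00949396 -140.88047107  187.        ] 59.3463616395442
pad far [623.03982119 -98.1798707  187.        ] [ 619.40457226 -141.18383433  187.        ]
pred nestR [710.5550179   55.42835693]
ports (array([455.92283452,  10.57130378, 337.        ]), array([427.06396496,   3.75077899, 337.        ])) 29.65390211898422
blk c [442.71065666   7.52250897 337.        ]
bolts [564.05045515  40.17175741 128.        ] [552.27557269 -88.17036372 128.        ]
```

```bash
python3 - <<'E'
from h import *
d=load('w2'); 
pts=np.array([(335,355),(470,356),(468,520),(341,519),(403,402.5),(403,487)],float)
pts=(pts+.5)*.64-.5
obj=np.array([(28,20,45),(28,-20,45),(-28,-20,45),(-28,20,45),(14,0,45),(-14,0,45)],float)[:4]
K=np.array([[d['fx'],0,d['cx']],[0,d['fy'],d['cy']],[0,0,1]],float)
ok,r,t=cv2.solvePnP(obj,pts[:4],K,None)
F=np.diag([1,-1,-1.]); M=d['world_to_cam']; R=M[:3,:3].T@F@cv2.Rodrigues(r)[0]; p=M[:3,:3].T@(F@t[:,0]-M[:3,3])
print('R',R.round(3).tolist(),'origin',p,'top c',R@[0,0,45]+p)
s=sense(); print(s['eef_pos'],s['time_s'])
for z in (340,345): print(px2w(d,*pts[4],z),px2w(d,*pts[5],z))
E
```

```text
R [[0.967, -0.242, 0.076], [0.24, 0.97, 0.037], [-0.083, -0.018, 0.996]] origin [436.61943661   5.1079919  287.71937655] top c [440.03246189   6.78266659 332.55849701]
[444.57218688   8.82573055 308.03461007] 3.0833
[457.50303936  10.91517274 340.        ] [429.54097284   4.30659899 340.        ]
[460.40132425  11.55082581 345.        ] [433.66931931   5.23296564 345.        ]
```

>>> play_rows:
  plan:
    - [17, 5, 0, 0, 0, 0.12, -1]
    - [17, 5, 0, 0, 0, 0.12, -1]
    - [17, 5, 0, 0, 0, 0.12, -1]
    - [17, 5, 0, 0, 0, 0.12, -1]
    - [17, 5, 0, 0, 0, 0.12, -1]

```text
time_s: 3.5
eef_pos: [529.3, 35.4, 304.5]
ee_rot: [-0.007, 0.911, 0.413, -0.004]
force: [-0.7, -0.3, -2.2]
grip_width: 0.461
```

>>> play_rows:
  plan:
    - [17, 5, 0, 0, 0, 0.12, -1]
    - [17, 5, 0, 0, 0, 0.12, -1]
    - [17, 5, 0, 0, 0, 0.12, -1]
    - [17, 5, 0, 0, 0, 0.12, -1]
    - [17, 5, 0, 0, 0, 0.12, -1]

```text
time_s: 3.92
eef_pos: [616.3, 64.3, 295.7]
ee_rot: [-0.009, 0.74, 0.673, -0.012]
force: [-0.0, -0.3, -2.7]
grip_width: 0.458
```

>>> play_rows:
  plan:
    - [0, 0, 0, 0, 0, 0, -1]

```text
time_s: 4.0
eef_pos: [617.7, 65.4, 292.8]
ee_rot: [-0.011, 0.738, 0.675, -0.013]
force: [-2.2, -0.4, -2.9]
grip_width: 0.46
```

```bash
cat >> h.py <<'E'
def st():
    s=sense(); w,x,y,z=s['ee_rot']; 
    from scipy.spatial.transform import Rotation as Ro
    R=Ro.from_quat([x,y,z,w]).as_matrix()
    print('t',round(s['time_s'],2),'pos',s['eef_pos'].round(1),'yaw',np.degrees(np.arctan2(R[1,0],R[0,0])).round(1),'zax',R[:,2].round(3),'F',s['force'].round(1),'M',s['wrist_torque'].round(2),'g',round(s['grip_width']*85,1),'q6',s['joints'][[0,5]].round(2))
E
python3 -c "from h import *;st()"
```

```text
t 4.0 pos [617.7  65.4 292.8] yaw 84.9 zax [-0.033 -0.001 -0.999] F [-2.2 -0.4 -2.9] M [-0.    0.06 -0.03] g 39.1 q6 [-0.08  0.01]
```

>>> play_rows:
  plan:
    - [3, -8, -14, 0, -0.033, 0, -1]
    - [0, 0, -14, 0, 0, 0, -1]
    - [0, 0, 0, 0, 0, 0, -1]

```text
time_s: 4.25
eef_pos: [619.7, 58.7, 258.9]
ee_rot: [-0.002, 0.738, 0.674, -0.002]
force: [0.1, -0.1, -3.4]
grip_width: 0.46
```

```bash
python3 - <<'E'
from h import *
d=cap('wrist','w3');st()
e=cap('top','t3')
a=cv2.resize(d['img'],(480,360),interpolation=cv2.INTER_CUBIC)
b=cv2.resize(e['img'][110:200,205:325],(480,360),interpolation=cv2.INTER_CUBIC)
f=cap('scene','s3'); c=cv2.resize(f['img'][130:205,200:300],(320,240),interpolation=cv2.INTER_CUBIC)
o=np.zeros((600,800,3),np.uint8); o[:360,:480]=a; o[360:,480:]=c; o[:240,480:]=cv2.resize(b,(320,240)); cv2.imwrite('pics/v3.png',o)
E
```

```text
t 4.3 pos [620.   58.6 260.3] yaw 84.8 zax [-0.004 -0.001 -1.   ] F [-0.3 -0.1 -2.2] M [-0.04  0.02 -0.05] g 38.6 q6 [-0.09 -0.  ]
```

View pics/v3.png

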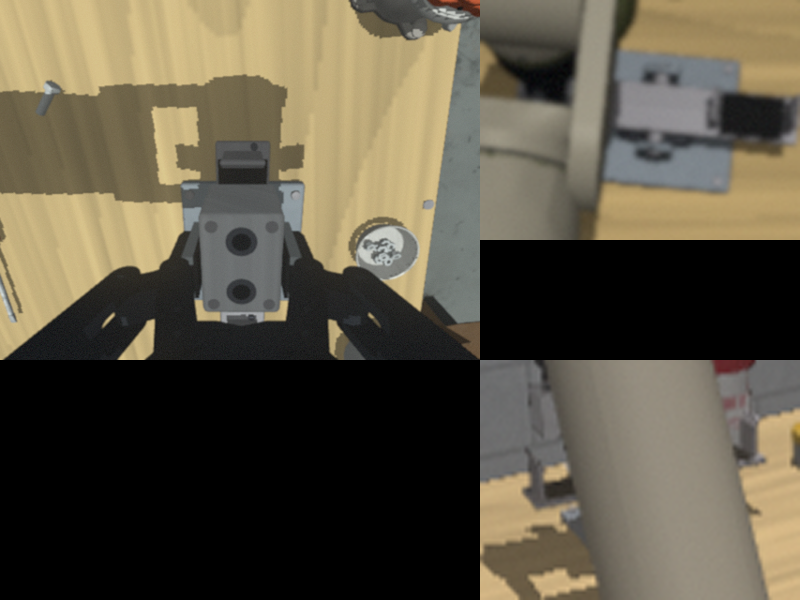

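```bash
python3 - <<'E'
from h import *
d=load('w3'); P=lambda u,v,z: px2w(d,(u+.5)*512/480-.5,(v+.5)*512/480-.5,z)
for z in (183,187): print('tray end',z,P(216,141.5,z),P(270,141.5,z))
print('plate top',P(219,163,228),P(267,163,228))
y=np.radians(-5.3); ex=np.array([np.cos(y),np.sin(y),0]);ey=np.array([-np.sin(y),np.cos(y),0]); c=np.array([612.8,-30,0])
for yy,z in ((128,183),(85+31,228)): print(yy,'pred',c+ey*yy)
for z in (284,289,294): print('block',(P(240.5,241,z)+P(240.5,291,z))/2,np.linalg.norm(P(240.5,241,z)-P(240.5,291,z)))
E
```

```text
tray end 183 [603.37795514 101.49080906 183.        ] [646.11009187  97.62127011 183.        ]
tray end 187 [603.83196688 102.18751676 187.        ] [645.77976593  98.38900222 187.        ]
plate top [608.74455273  95.24336515 228.        ] [639.64653234  92.45996858 228.        ]
128 pred [624.62343519  97.45276137   0.        ]
116 pred [623.51498814  85.50406499   0.        ]
block [619.48095142  55.57958187 284.        ] 29.225655965132308
block [619.85008633  59.16596271 289.        ] 27.975919143360674
block [620.21922124  62.75234354 294.        ] 26.72618232158905
```

>>> play_rows:
  plan:
    - [0.8, -2, -8, 0, 0, 0, -1]
    - [0, 0, -14, 0, 0, 0, -1]
    - [0, 0, -12, 0, 0, 0, -1]
    - [0, 0, 0, 0, 0, 0, -1]

```text
time_s: 4.73
eef_pos: [622.3, 56.3, 230.4]
ee_rot: [0.003, 0.739, 0.674, 0.002]
force: [-0.4, 0.2, -2.9]
grip_width: 0.459
```

```bash
python3 -c "from h import *;st()"
```

```text
t 4.73 pos [622.3  56.3 230.4] yaw 84.8 zax [ 0.006 -0.002 -1.   ] F [-0.4  0.2 -2.9] M [ 0.04  0.05 -0.03] g 39.0 q6 [-0.1 -0. ]
```

>>> play_rows:
  plan:
    - [-1.2, 0, -10, 0, 0, 0, -1]
    - [0, 0, -8, 0, 0, 0, -1]
    - [0, 0, -4, 0, 0, 0, -1]
    - [0, 0, 0, 0, 0, 0, -1]

```text
time_s: 5.07
eef_pos: [621.7, 56.0, 209.5]
ee_rot: [0.004, 0.739, 0.674, 0.003]
force: [-0.4, -0.1, -2.8]
grip_width: 0.457
```

>>> play_rows:
  plan:
    - [0, 0, -4, 0, 0, 0, -1]
    - [0, 0, -2, 0, 0, 0, -1]

```text
time_s: 5.23
eef_pos: [622.2, 56.0, 204.4]
ee_rot: [0.005, 0.739, 0.674, 0.003]
force: [-0.3, -0.7, -2.9]
grip_width: 0.457
```

```bash
python3 -c "from h import *;st()"
```

```text
t 5.23 pos [622.2  56.  204.4] yaw 84.7 zax [ 0.012 -0.002 -1.   ] F [-0.3 -0.7 -2.9] M [ 0.01 -0.06  0.  ] g 38.8 q6 [-0.1 -0. ]
```

>>> play_rows:
  plan:
    - [-1, 0, -4, 0, -0.012, 0, -1]
    - [0, 0, -2, 0, 0, 0, -1]
    - [0, 0, 0, 0, 0, 0, -1]

```text
time_s: 5.48
eef_pos: [621.9, 56.8, 199.8]
ee_rot: [0.01, 0.739, 0.674, 0.009]
force: [-1.1, -1.7, -1.1]
grip_width: 0.46
```

>>> play_rows:
  plan:
    - [0, 0, -4, 0, 0, 0, -1]
    - [0, 0, -1, 0, 0, 0, -1]
    - [0, 0, 0, 0, 0, 0, -1]

```text
time_s: 5.73
eef_pos: [622.2, 57.8, 198.2]
ee_rot: [0.01, 0.739, 0.674, 0.011]
force: [-1.5, -0.4, -0.4]
grip_width: 0.458
```

```bash
python3 - <<'E'
from h import *
st(); d=cap('wrist','w4'); e=cap('scene','s4')
a=cv2.resize(d['img'][150:384,130:400],(540,468)); cv2.imwrite('pics/v4.png',a)
E
```

```text
t 5.73 pos [622.2  57.8 198.2] yaw 84.8 zax [ 0.03  -0.001 -1.   ] F [-1.5 -0.4 -0.4] M [-0.06  0.28 -0.04] g 39.0 q6 [-0.1 -0. ]
```

View pics/v4.png

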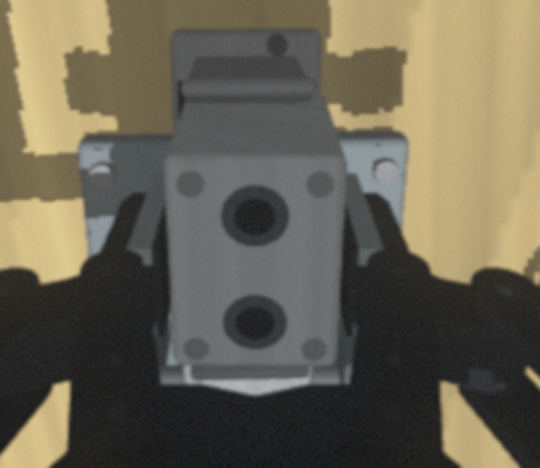

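>>> play_rows:
  plan:
    - [-1, -1.5, 1, 0, 0.03, 0, -1]
    - [0, 0, -3, 0, 0, 0, -1]
    - [0, 0, -2, 0, 0, 0, -1]
    - [0, 0, 0, 0, 0, 0, -1]

```text
time_s: 6.17
eef_pos: [621.8, 57.9, 197.6]
ee_rot: [0.0, 0.739, 0.674, 0.002]
force: [-0.7, -1.0, -0.3]
grip_width: 0.459
```

```bash
python3 -c "from h import *;st()"
```

```text
t 6.17 pos [621.8  57.9 197.6] yaw 84.8 zax [ 0.003  0.002 -1.   ] F [-0.7 -1.  -0.3] M [-0.11  0.2  -0.02] g 39.0 q6 [-0.1 -0. ]
```

>>> play_rows:
  plan:
    - [0, 0, -5, 0, 0, 0, -1]
    - [0, 0, -4, 0, 0, 0, -1]

```text
time_s: 6.33
eef_pos: [622.7, 59.5, 195.0]
ee_rot: [0.002, 0.738, 0.674, 0.005]
force: [-12.1, 3.7, 26.2]
grip_width: 0.457
```

```bash
python3 -c "from h import *;st()"
```

```text
t 6.33 pos [622.7  59.5 195. ] yaw 84.8 zax [ 0.01   0.004 -1.   ] F [-12.1   3.7  26.2] M [ 0.01  2.5  -0.24] g 38.9 q6 [-0.09 -0.  ]
```

>>> play_rows:
  plan:
    - [0, 0, 3, 0, 0, 0, -1]

```text
time_s: 6.42
eef_pos: [622.7, 59.6, 198.4]
ee_rot: [0.003, 0.738, 0.674, 0.005]
force: [0.6, 0.3, -2.5]
grip_width: 0.458
```

```bash
python3 - <<'E'
from h import *
st()
d=load('w4'); P=lambda u,v,z: px2w(d,130+u/2-.25,150+v/2-.25,z)
a=P(173.5,31,177);b=P(319,31,177); print('tray end',a,b,np.linalg.norm(a-b),(a+b)/2)
q=(P(255,216,226)+P(254.5,322,226))/2; print('block',q, np.linalg.norm(P(255,216,226)-P(254.5,322,226)))
c=np.mean([P(u,v,226) for u,v in [(166,156),(345,156),(337,363),(171,366)]],0); print(c)
y=np.radians(-5.3); ex=np.array([np.cos(y),np.sin(y),0]);ey=np.array([-np.sin(y),np.cos(y),0])
for p in (q,c): print('rel to nest: x',(p-(a+b)/2)@ex,'y',(p-(a+b)/2)@ey+43)
E
```

```text
t 6.42 pos [622.7  59.6 198.4] yaw 84.8 zax [ 0.011  0.003 -1.   ] F [ 0.6  0.3 -2.5] M [-0.01 -0.02 -0.04] g 38.9 q6 [-0.09 -0.  ]
tray end [604.12894231 102.83633666 177.        ] [645.15486147  98.76456031 177.        ] 41.227483624203785 [624.64190189 100.80044848 177.        ]
block [621.42770453  56.35103812 226.        ] 28.328266254456924
[621.60007967  57.35355615 226.        ]
rel to nest: x 0.9053624505495947 y -1.5562730153659956
rel to nest: x 0.9843974524520949 y -0.5421186656612704
```

>>> play_rows:
  plan:
    - [-1.5, -2, 0, 0, 0.01, 0, -1]
    - [-0.5, -1, -2, 0, 0, 0, -1]
    - [0, 0, -2, 0, 0, 0, -1]

```text
time_s: 6.67
eef_pos: [621.5, 58.0, 195.2]
ee_rot: [-0.001, 0.738, 0.675, 0.004]
force: [-4.5, 7.1, 21.4]
grip_width: 0.461
```

>>> play_rows:
  plan:
    - [0, 0, 0, 0, 0, 0, -0.02]
    - [0, 0, 0, 0, 0, 0, 0.1]
    - [0, 0, 0, 0, 0, 0, 0.3]
    - [0, 0, 0, 0, 0, 0, 0.3]
    - [0, 0, 0, 0, 0, 0, 0.3]

```text
time_s: 7.08
eef_pos: [621.5, 56.8, 192.5]
ee_rot: [-0.001, 0.738, 0.674, 0.003]
force: [0.1, -0.0, -0.5]
grip_width: 0.653
```

```bash
python3 -c "from h import *;st()"
```

```text
t 7.08 pos [621.5  56.8 192.5] yaw 84.8 zax [ 0.003  0.006 -1.   ] F [ 0.1 -0.  -0.5] M [ 0.02 -0.02 -0.04] g 55.5 q6 [-0.1  -0.01]
```

>>> play_rows:
  plan:
    - [0, 0, 15, 0, 0, 0, 0.3]
    - [0, 0, 25, 0, 0, 0, 0.3]
    - [0, -15, 30, 0, 0, 0, 0.6]
    - [-5, -25, 30, 0, 0, 0, 1]
    - [-5, -20, 20, 0, 0, 0, 1]

```text
time_s: 7.5
eef_pos: [608.8, -2.0, 309.8]
ee_rot: [-0.007, 0.737, 0.676, -0.001]
force: [0.5, 0.6, 0.9]
grip_width: 1.001
```

```bash
python3 - <<'E'
from h import *
d=cap('wrist','w5');st(); cv2.imwrite('pics/v5.png',cv2.resize(d['img'],(800,600),interpolation=cv2.INTER_CUBIC))
E
```

```text
t 7.55 pos [609.   -5.4 313.6] yaw 84.9 zax [-0.006  0.005 -1.   ] F [ 0.  -4.2  3.5] M [-0.09 -0.01  0.02] g 85.1 q6 [-0.2  -0.11]
```

View pics/v5.png

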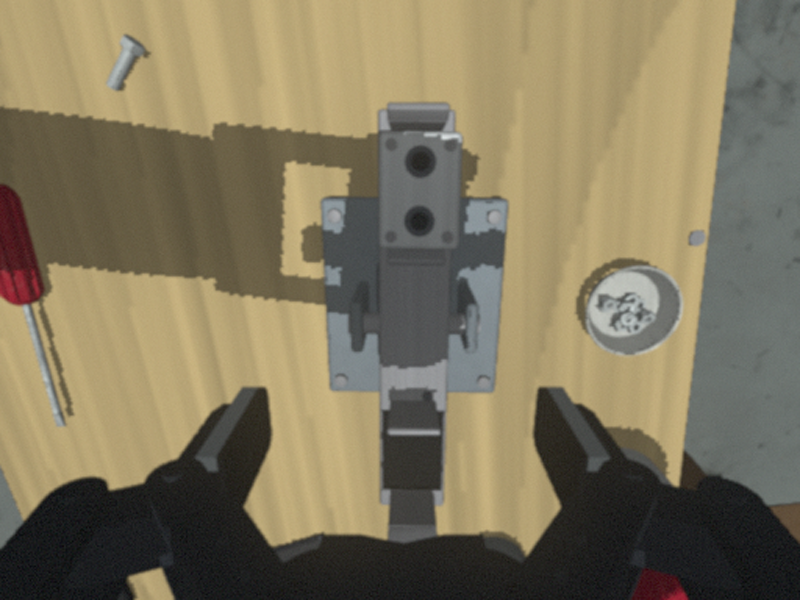

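>>> play_rows:
  plan:
    - [-14, -35, 0, 0, 0, 0.046, 1]
    - [-14, -35, 0, 0, 0, 0.046, 1]
    - [-14, -35, 0, 0, 0, 0.046, 1]
    - [-14, -35, 0, 0, 0, 0.046, 1]
    - [-14, -35, 0, 0, 0, 0.046, 1]

```text
time_s: 7.97
eef_pos: [537.7, -182.2, 314.7]
ee_rot: [-0.002, 0.65, 0.76, 0.001]
force: [0.6, -0.4, -0.4]
grip_width: 1.003
```

>>> play_rows:
  plan:
    - [-14, -35, 0, 0, 0, 0.046, 1]
    - [-14, -30, 0, 0, 0, 0.046, 1]
    - [-8, -18, 0, 0, 0, 0.046, 1]
    - [0, 0, 0, 0, 0, 0, 1]

```text
time_s: 8.3
eef_pos: [496.3, -275.0, 313.2]
ee_rot: [-0.002, 0.595, 0.804, -0.0]
force: [0.5, 0.0, 0.3]
grip_width: 1.0
```

```bash
python3 - <<'E'
from h import *
d=cap('wrist','w6');st(); cv2.imwrite('pics/v6.png',cv2.resize(d['img'],(800,600),interpolation=cv2.INTER_CUBIC))
E
```

```text
t 8.35 pos [ 496.9 -273.7  313.2] yaw 106.9 zax [-0.004  0.003 -1.   ] F [-0.1  0.   0. ] M [-0.04  0.02  0.01] g 85.0 q6 [-0.71 -1.  ]
```

View pics/v6.png

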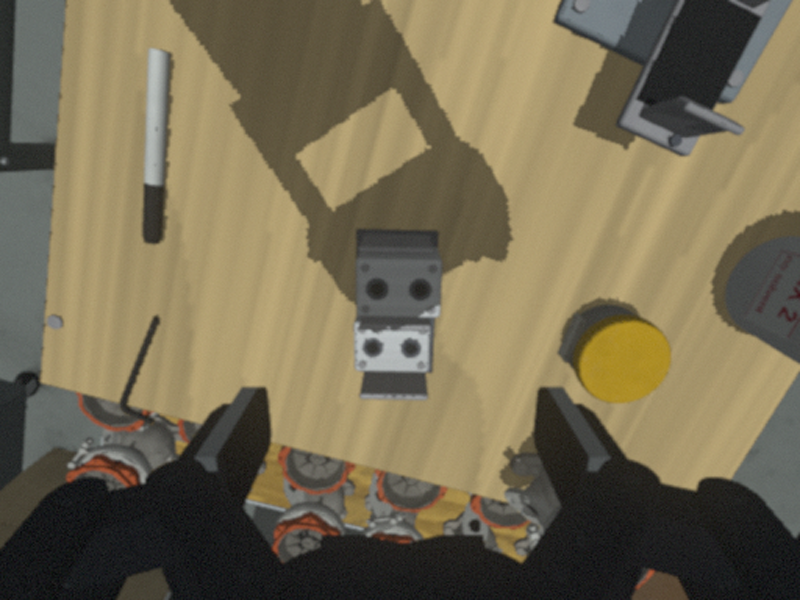

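Both blocks are visible: the tall one (+y slot) has ports at (377,289) and (420,289), the short one at (373,347) and (410,347). The wider port spacing confirms which is tall.

```bash
python3 - <<'E'
from h import *
d=load('w6'); P=lambda u,v,z: px2w(d,(u+.5)*.64-.5,(v+.5)*.64-.5,z)
def yaw(a,b): return np.degrees(np.arctan2(b[1]-a[1],b[0]-a[0]))
a,b=P(376.5,289,169),P(420.5,289.5,169); print('ports',(a+b)/2,yaw(a,b),np.linalg.norm(a-b))
c=np.array([P(u,v,169) for u,v in [(357,261),(440,261),(439,316),(358,317)]]);print(c.mean(0),yaw(c[0],c[1]),yaw(c[3],c[2]))
a,b=P(373,347,146),P(410,347.5,146); print('short',(a+b)/2,yaw(a,b),np.linalg.norm(a-b))
a,b=P(360,234,172),P(437,234,172); print('wall',(a+b)/2,yaw(a,b),np.linalg.norm(a-b))
E
```

```text
ports [ 495.60703805 -281.07119382  169.        ] 16.296594576578133 28.58784208494841
[ 495.60250059 -281.10069067  169.        ] 16.964243868880036 17.740544512662275
short [ 505.26232034 -331.63828276  146.        ] 16.15969086746317 27.071183042915468
wall [ 485.0632992  -246.03410191  172.        ] 16.95332670478802 47.65804249301146
```

>>> play_rows:
  plan:
    - [-1, -6, -30, 0, 0, 0, 1]
    - [0, -2, -35, 0, 0, 0, 1]
    - [0, 0, -35, 0, 0, 0, 1]
    - [0, 0, -30, 0, 0, 0, 1]
    - [0, 0, -15, 0, 0, 0, 1]

```text
time_s: 8.77
eef_pos: [498.6, -278.4, 167.0]
ee_rot: [0.003, 0.597, 0.802, 0.0]
force: [-0.2, 0.6, -0.2]
grip_width: 1.0
```

>>> play_rows:
  plan:
    - [0, 0, 0, 0, 0, 0, 1]

```text
time_s: 8.85
eef_pos: [498.1, -276.2, 163.5]
ee_rot: [0.0, 0.597, 0.803, 0.001]
force: [0.5, -0.4, 0.5]
grip_width: 1.001
```

```bash
python3 -c "from h import *;st()"
```

```text
t 8.85 pos [ 498.1 -276.2  163.5] yaw 106.7 zax [ 0.001  0.001 -1.   ] F [ 0.5 -0.4  0.5] M [-0.03  0.03 -0.02] g 85.1 q6 [-0.71 -1.01]
```

>>> play_rows:
  plan:
    - [-2, -4, -8, 0, 0, 0, 1]
    - [-1, -2, -12, 0, 0, 0, 1]
    - [0, 0, -1, 0, 0, 0, 1]
    - [0, 0, 0, 0, 0, 0, 1]

```text
time_s: 9.18
eef_pos: [497.2, -281.0, 144.1]
ee_rot: [0.002, 0.596, 0.803, 0.001]
force: [0.3, 0.3, 0.9]
grip_width: 1.002
```

>>> play_rows:
  plan:
    - [0, 0, 0, 0, 0, 0, -1]
    - [0, 0, 0, 0, 0, 0, -1]
    - [0, 0, 0, 0, 0, 0, -1]
    - [0, 0, 0, 0, 0, 0, -1]

```text
time_s: 9.52
eef_pos: [498.6, -281.7, 148.1]
ee_rot: [0.005, 0.596, 0.803, 0.0]
force: [-0.2, 0.2, -2.6]
grip_width: 0.645
```

```bash
python3 -c "from h import *;st()"
```

```text
t 9.52 pos [ 498.6 -281.7  148.1] yaw 106.8 zax [ 0.009 -0.006 -1.   ] F [-0.2  0.2 -2.6] M [ 0.03 -0.05  0.  ] g 54.8 q6 [-0.72 -1.01]
```

>>> play_rows:
  plan:
    - [0, 0, 20, 0, 0, 0, -1]
    - [0, 0, 30, 0, 0, 0, -1]
    - [0, 0, 30, 0, 0, 0, -1]
    - [0, 0, 5, 0, 0, 0, -1]
    - [-4, 35, 0, 0, 0, 0, -1]

```text
time_s: 9.93
eef_pos: [493.4, -248.9, 234.4]
ee_rot: [0.004, 0.598, 0.802, 0.0]
force: [2.0, 0.0, -3.2]
grip_width: 0.644
```

>>> play_rows:
  plan:
    - [-4, 38, 0, 0, 0, 0, -1]
    - [-4, 38, 0, 0, 0, 0, -1]
    - [-4, 30, -15, 0, 0, 0, -1]
    - [0, 10, -25, 0, 0, 0, -1]
    - [0, 0, -20, 0, 0, 0, -1]

```text
time_s: 10.35
eef_pos: [480.0, -124.5, 173.7]
ee_rot: [0.007, 0.597, 0.802, 0.001]
force: [0.6, -0.3, -3.5]
grip_width: 0.64
```

```bash
python3 -c "from h import *;st()"
```

```text
t 10.35 pos [ 480.  -124.5  173.7] yaw 106.6 zax [ 0.012 -0.005 -1.   ] F [ 0.6 -0.3 -3.5] M [-0.09  0.08  0.03] g 54.4 q6 [-0.49 -0.78]
```

>>> play_rows:
  plan:
    - [0, 0, -12, 0.005, 0.012, 0, -1]
    - [0, 0, -8, 0, 0, 0, -1]
    - [0, 0, -3, 0, 0, 0, -1]
    - [0, 0, 0, 0, 0, 0, -1]

```text
time_s: 10.68
eef_pos: [477.9, -122.9, 144.5]
ee_rot: [-0.005, 0.597, 0.802, -0.001]
force: [0.4, 0.2, -1.5]
grip_width: 0.64
```

>>> play_rows:
  plan:
    - [0, 0, -4, 0, 0, 0, -1]

```text
time_s: 10.77
eef_pos: [478.2, -123.3, 142.9]
ee_rot: [-0.004, 0.597, 0.802, -0.001]
force: [-24.7, 12.8, 66.1]
grip_width: 0.647
```

```bash
python3 -c "from h import *;st()"
```

```text
t 10.77 pos [ 478.2 -123.3  142.9] yaw 106.6 zax [-0.008  0.004 -1.   ] F [-24.7  12.8  66.1] M [ 2.12  3.69 -0.11] g 55.0 q6 [-0.49 -0.78]
```

>>> play_rows:
  plan:
    - [0, 0, 1.5, 0, 0, 0, 0.4]
    - [0, 0, 0, 0, 0, 0, 0.7]
    - [0, 0, 0, 0, 0, 0, 1]
    - [0, 0, 20, 0, 0, 0, 1]
    - [0, 0, 35, 0, 0, 0, 1]

```text
time_s: 11.18
eef_pos: [477.9, -125.0, 199.4]
ee_rot: [-0.005, 0.598, 0.801, -0.001]
force: [-0.8, 0.2, 0.6]
grip_width: 0.997
```

```bash
python3 - <<'E'
from h import *
st()
E
```

```text
t 11.18 pos [ 477.9 -125.   199.4] yaw 106.5 zax [-0.01   0.005 -1.   ] F [-0.8  0.2  0.6] M [-0.04 -0.02 -0.05] g 84.8 q6 [-0.49 -0.78]
```

>>> play_rows:
  plan:
    - [0, 0, 25, 0, 0, -0.12, 1]
    - [0, 0, 0, 0, 0, -0.12, 1]
    - [0, 0, 0, 0, 0, -0.12, 1]
    - [0, 0, 0, 0, 0, -0.12, 1]
    - [0, 0, 0, 0, 0, -0.12, 1]

```text
time_s: 11.6
eef_pos: [481.1, -127.8, 234.5]
ee_rot: [0.003, 0.815, 0.58, 0.002]
force: [-0.2, -0.0, -0.9]
grip_width: 1.0
```

>>> play_rows:
  plan:
    - [0, 0, 0, 0, 0, -0.12, 1]
    - [0, 0, 0, 0, 0, -0.12, 1]
    - [0, 0, 0, 0, 0, -0.12, 1]
    - [0, 0, 0, 0, 0, -0.12, 1]
    - [0, 0, 0, 0, 0, -0.12, 1]

```text
time_s: 12.02
eef_pos: [482.2, -129.7, 236.3]
ee_rot: [0.006, 0.953, 0.301, 0.002]
force: [0.6, 0.6, -0.3]
grip_width: 0.998
```

>>> play_rows:
  plan:
    - [0, 0, 0, 0, 0, -0.12, 1]
    - [0, 0, 0, 0, 0, -0.12, 1]
    - [0, 0, 0, 0, 0, -0.1, 1]
    - [0, 0, 0, 0, 0, 0, 1]

```text
time_s: 12.35
eef_pos: [483.0, -131.0, 237.5]
ee_rot: [0.008, 0.992, 0.126, 0.003]
force: [0.5, -0.4, -0.0]
grip_width: 1.0
```

```bash
python3 - <<'E'
from h import *
d=cap('wrist','w7');st(); cv2.imwrite('pics/v7.png',d['img'])
E
```

```text
t 12.4 pos [ 483.  -131.   237.5] yaw 14.7 zax [ 0.008 -0.014 -1.   ] F [0.8 0.2 0.6] M [-0.03  0.01  0.04] g 85.1 q6 [-0.49  0.82]
```

View pics/v7.png

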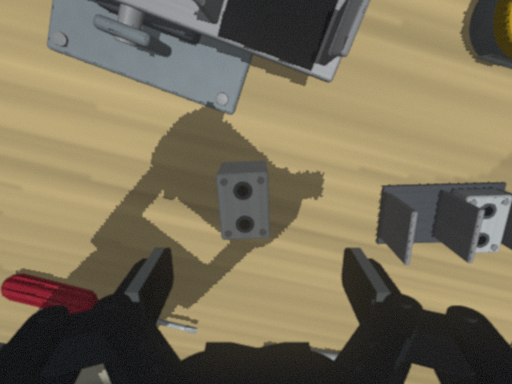

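The block stands upright, with its ports at (242.5,191) and (245,224). The short block is still in its slot. That makes 10 pictures viewed.

```bash
python3 - <<'E'
from h import *
d=load('w7'); P=lambda u,v,z: px2w(d,u,v,z)
a,b=P(245,224,165),P(242.7,190.7,165); print((a+b)/2,np.degrees(np.arctan2(*(b-a)[1::-1])),np.linalg.norm(a-b))
c=np.array([P(u,v,165) for u,v in [(219,176),(268,174),(270,238),(223,240)]]);print(c.mean(0))
E
```

```text
[ 477.98790998 -122.20772786  165.        ] 17.270615408241376 27.854693429419694
[ 477.81259947 -123.20217684  165.        ]
```

>>> play_rows:
  plan:
    - [-3, 5, -20, 0.014, 0.008, 0.04, 1]
    - [-2, 3, -25, 0, 0, 0, 1]
    - [0, 0, -25, 0, 0, 0, 1]
    - [0, 0, -15, 0, 0, 0, 1]
    - [0, 0, 0, 0, 0, 0, 1]

```text
time_s: 12.82
eef_pos: [478.8, -123.9, 151.4]
ee_rot: [0.002, 0.987, 0.158, 0.003]
force: [-0.2, 0.1, -0.2]
grip_width: 0.997
```

```bash
python3 -c "from h import *;st()"
```

```text
t 12.82 pos [ 478.8 -123.9  151.4] yaw 18.2 zax [ 0.006 -0.003 -1.   ] F [-0.2  0.1 -0.2] M [ 0.   -0.03 -0.03] g 84.7 q6 [-0.49  0.76]
```

>>> play_rows:
  plan:
    - [0, 1, -12, 0, 0.006, -0.015, 1]
    - [0, 0, -7, 0, 0, 0, 1]
    - [0, 0, 0, 0, 0, 0, 1]

```text
time_s: 13.07
eef_pos: [479.6, -123.4, 132.4]
ee_rot: [0.002, 0.988, 0.152, 0.0]
force: [0.2, 0.3, 0.5]
grip_width: 1.001
```

>>> play_rows:
  plan:
    - [0, 0, -2, 0, 0, 0, -1]
    - [0, 0, -2, 0, 0, 0, -1]
    - [0, 0, -1, 0, 0, 0, -1]
    - [0, 0, 0, 0, 0, 0, -1]
    - [0, 0, 0, 0, 0, 0, -1]

```text
time_s: 13.48
eef_pos: [480.7, -123.8, 129.1]
ee_rot: [0.003, 0.988, 0.153, 0.002]
force: [0.0, -0.1, -2.4]
grip_width: 0.463
```

```bash
python3 -c "from h import *;st()"
```

```text
t 13.48 pos [ 480.7 -123.8  129.1] yaw 17.6 zax [ 0.005 -0.005 -1.   ] F [ 0.  -0.1 -2.4] M [ 0.02 -0.02  0.01] g 39.4 q6 [-0.49  0.78]
```

>>> play_rows:
  plan:
    - [0, 0, 25, 0, 0, 0, -1]
    - [3, 2, 37, 0, 0, 0.117, -1]
    - [6, 2, 37, 0, 0, 0.117, -1]
    - [10, 2, 30, 0, 0, 0.117, -1]
    - [15, 2, 14, 0, 0, 0.117, -1]

```text
time_s: 13.9
eef_pos: [510.4, -114.0, 274.3]
ee_rot: [0.001, 0.923, 0.385, -0.004]
force: [0.5, -0.4, -2.9]
grip_width: 0.463
```

>>> play_rows:
  plan:
    - [15, 2, 0, 0, 0, 0.117, -1]
    - [15, 2, 0, 0, 0, 0.117, -1]
    - [15, 2, 0, 0, 0, 0.117, -1]
    - [15, 2, 0, 0, 0, 0.117, -1]
    - [15, 2, 0, 0, 0, 0.117, -1]

```text
time_s: 14.32
eef_pos: [589.3, -103.7, 279.7]
ee_rot: [0.005, 0.763, 0.646, 0.0]
force: [0.2, -0.5, -2.8]
grip_width: 0.463
```

```bash
python3 -c "from h import *;st()"
```

```text
t 14.32 pos [ 589.3 -103.7  279.7] yaw 80.5 zax [ 0.006 -0.007 -1.   ] F [ 0.2 -0.5 -2.8] M [-0.01  0.   -0.03] g 39.3 q6 [-0.37 -0.2 ]
```

>>> play_rows:
  plan:
    - [8, -2, -6, 0, 0, 0.04, -1]
    - [7, -2, -8, -0.03, 0.006, 0.033, -1]
    - [0, 0, -8, -0.03, 0.005, 0, -1]
    - [0, 0, 0, 0, 0, 0, -1]

```text
time_s: 14.65
eef_pos: [606.9, -107.4, 254.9]
ee_rot: [0.023, 0.734, 0.678, -0.025]
force: [-0.4, 0.9, -3.7]
grip_width: 0.462
```

```bash
python3 - <<'E'
from h import *
d=cap('wrist','w8');st(); e=cap('top','t8')
o=np.zeros((600,800,3),np.uint8)
o[:,:400]=cv2.resize(d['img'][84:384,160:360],(400,600),interpolation=cv2.INTER_CUBIC)
o[:300,400:]=cv2.resize(load('top0')['img'][172:217,105:165],(400,300),interpolation=cv2.INTER_CUBIC)
o[300:,400:]=cv2.resize(e['img'][172:217,105:165],(400,300),interpolation=cv2.INTER_CUBIC)
cv2.imwrite('pics/v8.png',o)
E
```

```text
t 14.7 pos [ 607.  -107.7  255.7] yaw 85.4 zax [-0.005 -0.067 -0.998] F [ 0.3 -0.1 -2.6] M [ 0.07 -0.02 -0.02] g 39.3 q6 [-0.34 -0.25]
```

View pics/v8.png

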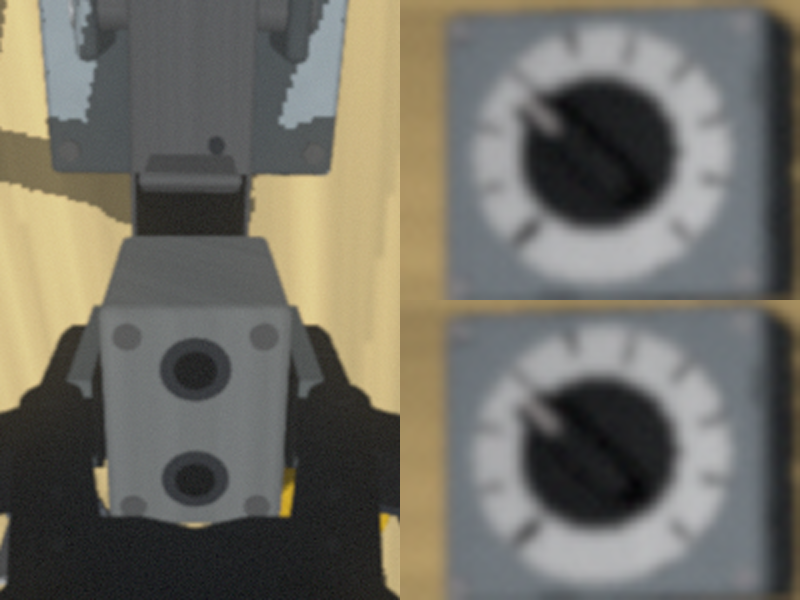

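Dial pointer sits on tick 3 (counted from the thick zero tick), so four clicks clockwise are needed. The held block is about 1 mm toward +x of the tray's centreline.

>>> play_rows:
  plan:
    - [-2, -1, -10, 0, -0.005, 0, -1]
    - [0, -1, -12, 0, 0, 0, -1]
    - [0, -1, -10, 0, 0, 0, -1]
    - [0, 0, 0, 0, 0, 0, -1]

```text
time_s: 15.08
eef_pos: [605.2, -111.6, 226.9]
ee_rot: [0.026, 0.735, 0.677, -0.019]
force: [0.2, 4.5, -3.7]
grip_width: 0.463
```

```bash
python3 -c "from h import *;st()"
```

```text
t 15.08 pos [ 605.2 -111.6  226.9] yaw 85.2 zax [ 0.007 -0.065 -0.998] F [ 0.2  4.5 -3.7] M [ 0.95 -0.06  0.01] g 39.3 q6 [-0.35 -0.25]
```

>>> play_rows:
  plan:
    - [0, 2.5, 0, 0, 0.006, 0, -1]
    - [0, 0, -7, 0, 0, 0, -1]
    - [0, 0, -5, 0, 0, 0, -1]
    - [0, 0, 0, 0, 0, 0, -1]

```text
time_s: 15.42
eef_pos: [605.4, -109.4, 215.9]
ee_rot: [0.025, 0.736, 0.677, -0.021]
force: [0.1, -0.9, -3.3]
grip_width: 0.459
```

```bash
python3 -c "from h import *;st()"
```

```text
t 15.42 pos [ 605.4 -109.4  215.9] yaw 85.2 zax [ 0.003 -0.066 -0.998] F [ 0.1 -0.9 -3.3] M [0.02 0.04 0.06] g 39.0 q6 [-0.34 -0.25]
```

>>> play_rows:
  plan:
    - [0, -0.5, -7, 0, 0, 0, -1]
    - [0, 0, -4, 0, 0, 0, -1]
    - [0, 0, 0, 0, 0, 0, -1]

```text
time_s: 15.67
eef_pos: [605.5, -110.1, 204.0]
ee_rot: [0.025, 0.736, 0.677, -0.021]
force: [-1.0, -0.1, -3.2]
grip_width: 0.461
```

```bash
python3 -c "from h import *;st()"
```

```text
t 15.67 pos [ 605.5 -110.1  204. ] yaw 85.2 zax [ 0.003 -0.066 -0.998] F [-1.  -0.1 -3.2] M [ 0.05  0.03 -0.01] g 39.2 q6 [-0.34 -0.25]
```

>>> play_rows:
  plan:
    - [0, -0.5, -4, 0.01, 0, 0, -1]
    - [0, 0, -2, 0, 0, 0, -1]
    - [0, 0, 0, 0, 0, 0, -1]

```text
time_s: 15.92
eef_pos: [605.7, -111.0, 198.1]
ee_rot: [0.022, 0.736, 0.677, -0.017]
force: [-0.2, 1.5, 0.6]
grip_width: 0.462
```

```bash
python3 -c "from h import *;st()"
```

```text
t 15.92 pos [ 605.7 -111.   198.1] yaw 85.2 zax [ 0.004 -0.056 -0.998] F [-0.2  1.5  0.6] M [ 0.29  0.15 -0.04] g 39.3 q6 [-0.35 -0.25]
```

>>> play_rows:
  plan:
    - [0, 0, -1.5, 0.028, 0.004, 0, -1]
    - [0, 0, -1.5, 0.028, 0, 0, -1]
    - [0, 0, 0, 0, 0, 0, -1]

```text
time_s: 16.17
eef_pos: [606.1, -111.3, 196.3]
ee_rot: [0.0, 0.736, 0.677, 0.001]
force: [-0.4, 0.2, -1.3]
grip_width: 0.458
```

```bash
python3 -c "from h import *;st()"
```

```text
t 16.17 pos [ 606.1 -111.3  196.3] yaw 85.2 zax [ 0.002  0.001 -1.   ] F [-0.4  0.2 -1.3] M [0.15 0.05 0.01] g 39.0 q6 [-0.37 -0.29]
```

>>> play_rows:
  plan:
    - [-1, 0, -2, 0, 0, 0, -1]
    - [0, 0, -1.5, 0, 0, 0, -1]
    - [0, 0, 0, 0, 0, 0, -1]

```text
time_s: 16.42
eef_pos: [605.6, -111.7, 193.8]
ee_rot: [0.002, 0.736, 0.677, 0.001]
force: [-0.9, -1.1, 0.8]
grip_width: 0.46
```

```bash
python3 -c "from h import *;st()"
```

```text
t 16.42 pos [ 605.6 -111.7  193.8] yaw 85.2 zax [ 0.005 -0.002 -1.   ] F [-0.9 -1.1  0.8] M [0.06 0.1  0.01] g 39.1 q6 [-0.37 -0.29]
```

>>> play_rows:
  plan:
    - [0, 0, 0, 0, 0, 0, -0.02]
    - [0, 0, 0, 0, 0, 0, 0.1]
    - [0, 0, 0, 0, 0, 0, 0.3]
    - [0, 0, 0, 0, 0, 0, 0.35]
    - [0, 0, 0, 0, 0, 0, 0.35]

```text
time_s: 16.83
eef_pos: [605.6, -110.9, 194.0]
ee_rot: [0.003, 0.736, 0.677, 0.001]
force: [0.1, 0.7, 0.3]
grip_width: 0.679
```

>>> play_rows:
  plan:
    - [0, 0, 15, 0, 0, 0, 0.35]
    - [0, 0, 25, 0, 0, 0, 0.35]
    - [0, 0, 35, 0, 0, 0, 0.6]
    - [0, 10, 30, 0, 0, 0, 1]
    - [0, 0, 0, 0, 0, 0, 1]

```text
time_s: 17.25
eef_pos: [603.9, -100.0, 301.0]
ee_rot: [0.0, 0.736, 0.677, -0.0]
force: [-0.2, -0.8, 0.5]
grip_width: 1.001
```

```bash
python3 - <<'E'
from h import *
d=cap('wrist','w9');st(); e=cap('scene','s9'); e=cap('top','t9')
M=d['world_to_cam']
# find dark ports (HoughCircles) on the block tops
g=cv2.cvtColor(cv2.resize(d['img'],None,fx=2,fy=2,interpolation=cv2.INTER_CUBIC),6)
c=cv2.HoughCircles(g,cv2.HOUGH_GRADIENT,1,20,param1=80,param2=18,minRadius=10,maxRadius=24)
for u,v,r in (c[0] if c is not None else []): print((u/2).round(1),(v/2).round(1),r,px2w(d,u/2-.25,v/2-.25,232).round(1))
E
```

```text
t 17.3 pos [ 603.4 -100.6  298.2] yaw 85.2 zax [-0.004  0.    -1.   ] F [-0.1 -1.6 -0.2] M [ 0.   -0.07 -0.02] g 85.1 q6 [-0.36 -0.27]
261.2 204.8 17.7 [607. -99. 232.]
261.2 237.2 17.4 [ 604.8 -126.5  232. ]
415.2 110.2 14.5 [718.5 -38.4 232. ]
464.8 54.8 11.4 [747.8  -5.8 232. ]
```

```bash
python3 - <<'E'
from h import *
from scipy.optimize import least_squares
d=load('top0'); s=400/60
P=lambda u,v,z: px2w(d,105+(u-400+.5)/s-.5,172+(v+.5)/s-.5,z)[:2]
T=[(525,232),(492,187),(488,128),(522,80),(570,42),(630,45),(687,68),(716,122),(712,180),(685,230)]
W=np.array([P(u,v,175) for u,v in T]); k=[0,1,2,4,5,6,7,8,9]
f=lambda p:np.concatenate([[ (np.arctan2(W[i,1]-p[1],W[i,0]-p[0])-p[2]+i*np.pi/6+np.pi)%(2*np.pi)-np.pi] for i in k])
r=least_squares(f,[500,298,2.35]); print(r.x,np.degrees(r.x[2]),np.degrees(r.fun).round(1))
print('radii',np.linalg.norm(W-r.x[:2],axis=1).round(1))
for z in (203,207,211):
    p=P(516,78,z)-r.x[:2]; print(z,'ptr',np.degrees(np.arctan2(p[1],p[0])),np.linalg.norm(p)); q=(P(650,207,z)-r.x[:2]); print(' tail',np.degrees(np.arctan2(q[1],q[0])),np.linalg.norm(q))
c=np.array([P(u,v,175) for u,v in [(447,18),(763,10)]]); print('box top edge yaw',np.degrees(np.arctan2(*(c[0]-c[1])[::-1]))-90,np.linalg.norm(c[0]-c[1]),c)
E
```

```text
[500.66547231 301.66717694   2.39913676] 137.4604110331948 [-0.6 -0.2  0.1  0.7  0.4 -0.6 -1.1 -0.1  1.4]
radii [39.3 41.6 43.2 40.8 43.4 41.2 43.7 43.  41.6 41.8]
203 ptr 42.523595341121386 33.0173493620284
 tail -127.87003498685263 34.52394556040801
207 ptr 41.13544506269876 31.65888149923747
 tail -126.98382066726712 35.70838500067481
211 ptr 39.62380637165196 30.320655506706036
 tail -126.15469370749693 36.90081772569401
box top edge yaw 1.8848088117265007 116.27629407284034 [[550.41981332 360.83671598]
 [554.24416234 244.6233307 ]]
```

>>> play_rows:
  plan:
    - [-5, 19, 2, 0, 0, 0.1185, 1]
    - [-5, 19, 2, 0, 0, 0.1185, 1]
    - [-5, 19, 0, 0, 0, 0.1185, 1]
    - [-5, 19, 0, 0, 0, 0.1185, 1]
    - [-5, 19, 0, 0, 0, 0.1185, 1]

```text
time_s: 17.82
eef_pos: [574.8, -6.7, 288.3]
ee_rot: [-0.01, 0.5, 0.866, -0.008]
force: [0.5, 0.5, -0.2]
grip_width: 0.998
```

```bash
python3 - <<'E'
from h import *
d=cap('wrist','w10');st()
g=cv2.cvtColor(cv2.resize(d['img'],None,fx=2,fy=2,interpolation=cv2.INTER_CUBIC),6)
c=cv2.HoughCircles(g,cv2.HOUGH_GRADIENT,1,20,param1=80,param2=18,minRadius=10,maxRadius=24)
for u,v,r in (c[0] if c is not None else []): print((u/2).round(1),(v/2).round(1),r,px2w(d,u/2-.25,v/2-.25,232).round(1))
E
```

```text
t 17.87 pos [574.   -3.4 288.3] yaw 120.6 zax [-0.026 -0.003 -1.   ] F [0.2 3.4 0.1] M [ 0.09 -0.06 -0.02] g 85.1 q6 [-0.21 -0.74]
374.2 156.8 22.3 [621.8  68.4 232. ]
348.2 189.8 21.7 [620.4  40.4 232. ]
236.2 319.8 16.7 [606.4 -98.1 232. ]
```

>>> play_rows:
  plan:
    - [-5, 19, 0, 0, 0, 0.1185, 1]
    - [-5, 19, 0, 0, 0, 0.1185, 1]
    - [-5, 19, 0, 0, 0, 0.1185, 1]
    - [-5, 19, 0, 0, 0, 0.1185, 1]
    - [-5, 19, 0, 0, 0, 0.1185, 1]

```text
time_s: 18.28
eef_pos: [546.1, 92.7, 279.7]
ee_rot: [-0.014, 0.216, 0.976, -0.013]
force: [0.4, -0.3, -1.0]
grip_width: 1.003
```

>>> play_rows:
  plan:
    - [-5, 19, 0, 0, 0, 0.1185, 1]
    - [-5, 19, 0, 0, 0, 0.1185, 1]
    - [-5, 19, 0, 0, 0, 0.1185, 1]
    - [-5, 19, 0, 0, 0, 0.1185, 1]
    - [-5, 19, 0, 0, 0, 0.1185, 1]

```text
time_s: 18.7
eef_pos: [517.6, 190.7, 271.4]
ee_rot: [-0.016, -0.092, 0.995, -0.018]
force: [-0.4, -0.1, 0.2]
grip_width: 1.001
```

```bash
python3 -c "from h import *;st()"
```

```text
t 18.7 pos [517.6 190.7 271.4] yaw -169.5 zax [-0.029 -0.04  -0.999] F [-0.4 -0.1  0.2] M [ 0.02  0.01 -0.02] g 85.1 q6 [ 0.16 -1.59]
```

>>> play_rows:
  plan:
    - [-3, 19, 3, 0.01, -0.007, 0.108, 1]
    - [-3, 19, 3, 0.01, -0.007, 0.108, 1]
    - [-3, 19, 3, 0.01, -0.007, 0.108, 1]
    - [-3, 19, 3, 0.01, -0.007, 0.108, 1]
    - [-2, 16, 0, 0.01, 0, 0.108, 1]

```text
time_s: 19.12
eef_pos: [500.2, 286.4, 275.3]
ee_rot: [-0.001, -0.366, 0.931, 0.002]
force: [0.1, 0.7, 0.1]
grip_width: 1.0
```

>>> play_rows:
  plan:
    - [-1, 8, 0, 0, 0, 0.108, 1]
    - [0, 0, 0, 0, 0, 0, 1]
    - [0, 0, 0, 0, 0, 0, 1]

```text
time_s: 19.37
eef_pos: [497.6, 296.3, 270.7]
ee_rot: [-0.004, -0.419, 0.908, 0.002]
force: [-0.1, -0.5, -0.6]
grip_width: 0.998
```

```bash
python3 - <<'E'
from h import *
d=cap('wrist','w11');st()
s=[w2px(d,[500.7,301.7,z]).round(1) for z in (175,197,208)]; print(s)
cv2.imwrite('pics/v11.png',cv2.resize(d['img'],(800,600),interpolation=cv2.INTER_CUBIC))
E
```

```text
t 19.42 pos [497.6 296.1 270.6] yaw -130.5 zax [-0.01  0.   -1.  ] F [ 1.2 -0.3 -0.7] M [ 0.01 -0.07 -0.  ] g 85.1 q6 [ 0.33 -2.1 ]
[array([257.3, 200.6]), array([257.6, 210. ]), array([257.7, 215.4])]
```

View pics/v11.png

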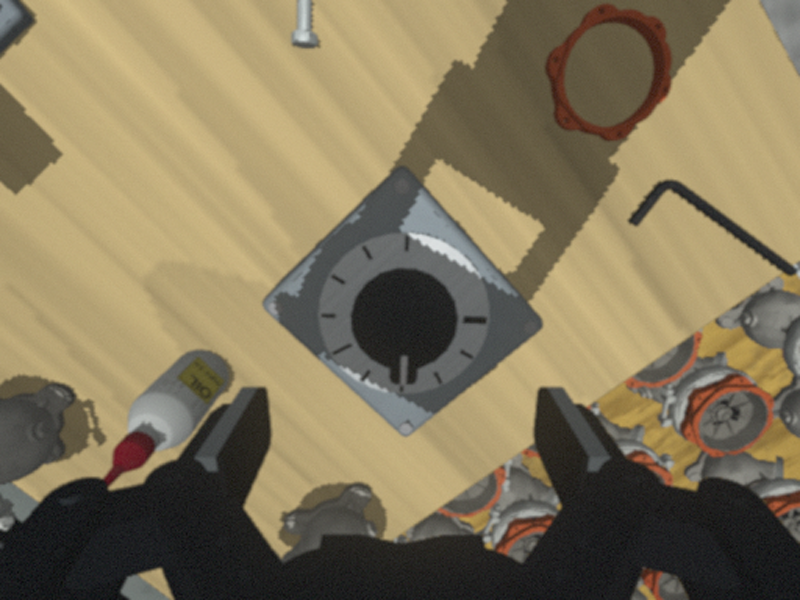

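The view shows the pointer straight down in the image at tick 3 (403,385), the zero tick at (475,320) and the dial centre at about (404,316). The jaws are aligned across the bar. This was the 12th and last picture.

>>> play_rows:
  plan:
    - [1.5, 3, -20, 0, -0.01, 0, 0]
    - [1.5, 3, -25, 0, 0, 0, -0.2]
    - [0, 0, -20, 0, 0, 0, -0.2]
    - [0, 0, 0, 0, 0, 0, -0.2]

```text
time_s: 19.75
eef_pos: [501.5, 299.0, 202.7]
ee_rot: [0.0, -0.412, 0.911, -0.0]
force: [-0.6, 0.2, -0.1]
grip_width: 0.453
```

```bash
python3 -c "from h import *;st()"
```

```text
t 19.75 pos [501.5 299.  202.7] yaw -131.4 zax [ 0. -0. -1.] F [-0.6  0.2 -0.1] M [ 0.03 -0.01 -0.02] g 38.5 q6 [ 0.34 -2.08]
```

>>> play_rows:
  plan:
    - [-1, 2.5, -6, 0, 0, 0, -0.2]
    - [0, 0, -5, 0, 0, 0, -0.2]
    - [0, 0, 0, 0, 0, 0, -0.2]

```text
time_s: 20.0
eef_pos: [501.2, 300.3, 192.0]
ee_rot: [0.0, -0.409, 0.913, -0.0]
force: [-0.2, 0.7, 0.3]
grip_width: 0.402
```

```bash
python3 - <<'E'
from h import *
st(); d=cap('wrist','w12')
im=d['img'];g=cv2.cvtColor(im,6)
print([w2px(d,[500.2,302.2,z]).round(1) for z in (182,197,208)])
E
```

```text
t 20.0 pos [501.2 300.3 192. ] yaw -131.8 zax [ 0.001 -0.    -1.   ] F [-0.2  0.7  0.3] M [-0.03 -0.02  0.04] g 34.2 q6 [ 0.34 -2.07]
[array([260.5, 242. ]), array([260.8, 255.5]), array([261. , 267.2])]
```

>>> play_rows:
  plan:
    - [0, 0, -1, 0, 0, 0, -0.5]
    - [0, 0, 0, 0, 0, 0, -0.6]
    - [0, 0, 0, 0, 0, 0, -0.7]
  grip_force: 30

```text
time_s: 20.3
eef_pos: [500.2, 301.7, 192.9]
ee_rot: [0.0, -0.408, 0.913, 0.001]
force: [-3.5, 2.5, -3.8]
grip_width: 0.156
```

```bash
python3 -c "from h import *;st()"
```

```text
t 20.3 pos [500.2 301.7 192.9] yaw -131.8 zax [-0.001  0.003 -1.   ] F [-3.5  2.5 -3.8] M [ 0.49  0.45 -0.03] g 13.3 q6 [ 0.34 -2.07]
```

>>> play_rows:
  plan:
    - [0, 0, 0, 0, 0, 0, -1]
    - [0, 0, 0, 0, 0, 0, -1]
    - [0, 0, 0, 0, 0, -0.08, -1]
    - [0, 0, 0, 0, 0, -0.1, -1]
    - [0, 0, 0, 0, 0, -0.1, -1]
  grip_force: 45

```text
time_s: 20.72
eef_pos: [499.8, 302.1, 193.0]
ee_rot: [0.0, -0.274, 0.962, 0.001]
force: [-1.1, 1.8, -2.1]
grip_width: 0.151
```

```bash
python3 -c "from h import *;st()"
```

```text
t 20.72 pos [499.8 302.1 193. ] yaw -148.2 zax [-0.     0.003 -1.   ] F [-1.1  1.8 -2.1] M [0.17 0.06 0.03] g 12.8 q6 [ 0.34 -1.78]
```

>>> play_rows:
  plan:
    - [0, 0, 0, 0, 0, -0.11, -1]
    - [0, 0, 0, 0, 0, -0.11, -1]
    - [0, 0, 0, 0, 0, -0.11, -1]
    - [0, 0, 0, 0, 0, -0.11, -1]
    - [0, 0, 0, 0, 0, -0.11, -1]

```text
time_s: 21.13
eef_pos: [499.5, 302.9, 193.0]
ee_rot: [0.001, 0.011, 1.0, 0.002]
force: [-0.6, 3.1, -3.1]
grip_width: 0.147
```

>>> play_rows:
  plan:
    - [0, 0, 0, 0, 0, -0.11, -1]
    - [0, 0, 0, 0, 0, -0.11, -1]
    - [0, 0, 0, 0, 0, -0.11, -1]
    - [0, 0, 0, 0, 0, -0.11, -1]
    - [0, 0, 0, 0, 0, -0.11, -1]

```text
time_s: 21.55
eef_pos: [499.6, 303.9, 193.0]
ee_rot: [0.001, 0.296, 0.955, 0.003]
force: [0.7, 2.3, -2.6]
grip_width: 0.147
```

```bash
python3 -c "from h import *;st()"
```

```text
t 21.55 pos [499.6 303.9 193. ] yaw 145.6 zax [ 0.004  0.004 -1.   ] F [ 0.7  2.3 -2.6] M [ 0.11 -0.03 -0.01] g 12.5 q6 [ 0.34 -0.63]
```

>>> play_rows:
  plan:
    - [0, -0.5, 0, 0, 0, -0.11, -1]
    - [0, -0.5, 0, 0, 0, -0.11, -1]
    - [0, 0, 0, 0, 0, -0.1, -1]
    - [0, 0, 0, 0, 0, -0.1, -1]
    - [0, 0, 0, 0, 0, -0.06, -1]

```text
time_s: 21.97
eef_pos: [500.2, 304.5, 193.0]
ee_rot: [0.002, 0.526, 0.85, 0.004]
force: [0.6, 2.3, -3.2]
grip_width: 0.151
```

>>> play_rows:
  plan:
    - [0, 0, 0, 0, 0, 0, -1]
    - [0, 0, 0, 0, 0, 0, -1]

```text
time_s: 22.13
eef_pos: [500.2, 304.5, 193.0]
ee_rot: [0.002, 0.527, 0.85, 0.004]
force: [1.1, 2.3, -2.4]
grip_width: 0.152
```

```bash
python3 -c "from h import *;st()"
```

```text
t 22.13 pos [500.2 304.5 193. ] yaw 116.5 zax [ 0.008  0.005 -1.   ] F [ 1.1  2.3 -2.4] M [ 0.01  0.22 -0.09] g 12.9 q6 [ 0.35 -0.12]
```

>>> play_rows:
  plan:
    - [0, -0.5, 0, 0, 0, -0.07, -1]
    - [0, -0.5, 0, 0, 0, -0.06, -1]
    - [0, 0, 0, 0, 0, 0, -1]

```text
time_s: 22.38
eef_pos: [500.4, 304.6, 193.0]
ee_rot: [0.002, 0.58, 0.814, 0.005]
force: [0.2, -0.4, -1.4]
grip_width: 0.154
```

```bash
python3 -c "from h import *;st()"
```

```text
t 22.38 pos [500.4 304.6 193. ] yaw 109.1 zax [ 0.009  0.007 -1.   ] F [ 0.2 -0.4 -1.4] M [-0.25  0.2  -0.04] g 13.1 q6 [0.35 0.01]
```

Turned 119.1°, so the detent settles at 7. Now release, retreat and check.

>>> play_rows:
  plan:
    - [0, 0, 0, 0, 0, 0, -0.5]
    - [0, 0, 0, 0, 0, 0, -0.2]
    - [0, 0, 0, 0, 0, 0, 0]
    - [0, 0, 0, 0, 0, 0, 0]
    - [0, 0, 20, 0, 0, 0, 0]

```text
time_s: 22.8
eef_pos: [500.0, 303.7, 211.5]
ee_rot: [0.001, 0.576, 0.817, 0.004]
force: [-0.3, 0.7, -0.1]
grip_width: 0.502
```

>>> play_rows:
  plan:
    - [0, 0, 35, 0, 0, 0, 0]
    - [-10, -10, 35, 0, 0, 0, 0]
    - [-20, -20, 20, 0, 0, 0, 0]
    - [-20, -20, 0, 0, 0, 0, 0]
    - [0, 0, 0, 0, 0, 0, 0]

```text
time_s: 23.22
eef_pos: [448.4, 252.0, 308.3]
ee_rot: [0.003, 0.574, 0.819, 0.005]
force: [0.3, -0.4, -0.8]
grip_width: 0.502
```

```bash
python3 - <<'E'
from h import *
d=cap('wrist','w13'); t=cap('top','t13'); cap('scene','s13'); st()
g=cv2.cvtColor(d['img'],6).astype(np.float32); c=np.array([500.2,302.2])
for r,z,n in ((21,206,'pointer'),(42,175,'ticks')):
    a=np.arange(0,360,3); v=[]
    for k in a:
        th=np.radians(137.5-k); u=w2px(d,[*(c+r*np.array([np.cos(th),np.sin(th)])),z]); v.append(int(cv2.getRectSubPix(g,(1,1),tuple(map(float,u)))[0,0]))
    print(n,dict(zip(a.tolist(),v)))
E
```

```text
t 23.37 pos [450.7 253.8 307.1] yaw 109.9 zax [ 0.01   0.005 -1.   ] F [-0.2 -0.4  0.5] M [-0.03 -0.03  0.01] g 42.4 q6 [ 0.29 -0.06]
pointer {0: 50, 3: 39, 6: 38, 9: 37, 12: 36, 15: 40, 18: 45, 21: 59, 24: 70, 27: 74, 30: 70, 33: 65, 36: 60, 39: 61, 42: 58, 45: 52, 48: 49, 51: 47, 54: 55, 57: 54, 60: 56, 63: 55, 66: 55, 69: 57, 72: 57, 75: 57, 78: 55, 81: 56, 84: 52, 87: 55, 90: 53, 93: 52, 96: 57, 99: 65, 102: 78, 105: 101, 108: 125, 111: 145, 114: 161, 117: 178, 120: 180, 123: 183, 126: 195, 129: 201, 132: 206, 135: 209, 138: 212, 141: 189, 144: 170, 147: 192, 150: 206, 153: 209, 156: 210, 159: 209, 162: 209, 165: 209, 168: 209, 171: 210, 174: 211, 177: 211, 180: 208, 183: 203, 186: 172, 189: 109, 192: 61, 195: 46, 198: 59, 201: 93, 204: 107, 207: 96, 210: 64, 213: 40, 216: 39, 219: 43, 222: 42, 225: 52, 228: 63, 231: 69, 234: 50, 237: 44, 240: 40, 243: 39, 246: 41, 249: 40, 252: 41, 255: 40, 258: 40, 261: 38, 264: 37, 267: 36, 270: 38, 273: 36, 276: 38, 279: 37, 282: 36, 285: 33, 288: 36, 291: 38, 294: 42, 297: 52, 300: 61, 303: 62, 306: 64, 309: 64, 312: 63, 315: 63, 318: 65, 32
[... 578 characters left out ...]
7, 150: 187, 153: 208, 156: 205, 159: 205, 162: 209, 165: 205, 168: 203, 171: 206, 174: 203, 177: 100, 180: 174, 183: 214, 186: 211, 189: 208, 192: 209, 195: 213, 198: 213, 201: 215, 204: 209, 207: 106, 210: 184, 213: 215, 216: 216, 219: 216, 222: 217, 225: 217, 228: 218, 231: 218, 234: 219, 237: 165, 240: 84, 243: 110, 246: 110, 249: 111, 252: 111, 255: 111, 258: 111, 261: 110, 264: 109, 267: 110, 270: 63, 273: 103, 276: 108, 279: 109, 282: 110, 285: 107, 288: 111, 291: 111, 294: 111, 297: 110, 300: 109, 303: 107, 306: 108, 309: 110, 312: 109, 315: 108, 318: 110, 321: 109, 324: 109, 327: 111, 330: 110, 333: 109, 336: 107, 339: 111, 342: 112, 345: 108, 348: 110, 351: 109, 354: 108, 357: 110}
```

Pointer reads nearest click 7. I'll go back over the rocker to confirm that the tray is level.

>>> play_rows:
  plan:
    - [19, -33, 8, 0, 0, -0.05, 0]
    - [19, -33, 8, 0, 0, -0.05, 0]
    - [19, -33, 8, 0, 0, -0.05, 0]
    - [19, -33, 8, 0, 0, -0.05, 0]
    - [19, -33, 8, 0, 0, -0.05, 0]

```text
time_s: 23.78
eef_pos: [547.4, 89.9, 344.3]
ee_rot: [-0.0, 0.67, 0.743, 0.003]
force: [1.1, 0.9, -0.2]
grip_width: 0.495
```

>>> play_rows:
  plan:
    - [19, -33, 0, 0, 0, -0.05, 0]
    - [19, -33, 0, 0, 0, -0.05, 0]
    - [15, -30, 0, 0, 0, -0.05, 0]
    - [0, 0, 0, 0, 0, 0, 0.5]
    - [0, 0, 0, 0, 0, 0, 1]

```text
time_s: 24.2
eef_pos: [608.4, -17.4, 339.0]
ee_rot: [-0.002, 0.728, 0.685, 0.002]
force: [0.5, 0.4, -0.7]
grip_width: 0.769
```

```bash
cat > chk.py <<'E'
from h import *
import sys
d=cap('wrist',sys.argv[1]);st()
g=cv2.cvtColor(cv2.resize(d['img'],None,fx=2,fy=2,interpolation=cv2.INTER_CUBIC),6)
y=np.radians(-5.3); ey=np.array([-np.sin(y),np.cos(y)])
L=np.array([620.8,54.5]);R=np.array([605.3,-113.4])
for n,c in (('L',L),('R',R)):
    q=[]
    for s in (14,-14):
        u=w2px(d,[*(c+s*ey),232])*2
        x0,y0=(u-34).astype(int); p=g[max(y0,0):y0+68,max(x0,0):x0+68]
        b=(cv2.GaussianBlur(p,(5,5),0)<np.percentile(p,[2])[0]+14).astype(np.uint8)
        k,l,stt,ce=cv2.connectedComponentsWithStats(b)
        j=[i for i in range(1,k) if stt[i,4]>60]; i=min(j,key=lambda i:np.linalg.norm(ce[i]-34)); m=(ce[i]+[max(x0,0),max(y0,0)]+.5)/2-.5
        q.append(m); print(n,s,'pred',u/2,'found',m,stt[i,4])
    a,b=[px2w(d,*m,232) for m in q]; print(n,'centre',(a+b)/2,'spacing',np.linalg.norm(a-b))
E
python3 chk.py w14
```

```text
t 24.25 pos [608.2 -17.3 338.6] yaw 86.5 zax [-0.001  0.004 -1.   ] F [ 0.3 -1.3  0.2] M [-0.03  0.   -0.05] g 72.3 q6 [-0.22 -0.16]
L 14 pred [267.35022743  88.06133239] found [267.86594203  89.2910628 ] 414
L -14 pred [265.96174927 123.8735062 ] found [266.43069307 123.95668317] 404
L centre [621.17403626  53.97799356 232.        ] spacing 27.140666041750574
R 14 pred [260.32721501 271.19365426] found [260.1827957  270.65053763] 186
R -14 pred [259.38732689 295.37753286] found [259.45       294.66621622] 185
R centre [ 605.30435413 -112.67041453  232.        ] spacing 27.757162283487585
```

```bash
python3 -c "
from h import *
st(); print(ctrl.finish_job())"
```

```text
t 24.25 pos [608.2 -17.3 338.6] yaw 86.5 zax [-0.001  0.004 -1.   ] F [ 0.3 -1.3  0.2] M [-0.03  0.   -0.05] g 72.3 q6 [-0.22 -0.16]
the job is handed in; nothing more can be done
None
```

Both tall blocks are in the rocker's nests, the dial is turned to 7, and the job is handed in at about 24 s. I put the open block in the left nest, and the racked block in the right nest after setting it down once to regrip it. I then turned the dial about 119° clockwise from click 3 and let it settle.

**Last checks:**
- **Blocks:** their tops measured at (621, 54) and (605, -113) mm, within about 1–2 mm of the estimated nest centres. Before release the left block was pressed home at about 21 N, the right one with only about 1 N.
- **Tray:** port positions and spacings fit a level tray. The spacings were 27.1 mm left and 27.8 mm right, which could mean up to about 5 mm of height difference between the ends. That is within pixel noise and well short of the 14 mm at the stop.
- **Dial:** sampling the image put the pointer at about 204° from zero, with click 7 at 210°. I put the 6° down to my assumed pointer height; click 7 is clearly the nearest.
- **Other objects:** the short block was still in its slot when last seen, after I took the tall one out of the rack. I saw no loose item moved, but I made no separate check of them at the end.

One contact was harder than intended: setting the racked block down on the board gave a brief reading of about 66 N up, through the block (about 72 N in all). That is below the 120 N wrist limit. The 40 N limit is on the arm and gripper body, which touched nothing.

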